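# Lower a loaded worktop lift with its release valve and take the jar off

## Task

Lower the little blue lift with the green-filled spice jar standing on its deck: push the red handle of the release valve round a fraction of a turn, lightly and without clamping or forcing it, just until the deck begins to sink, and hold it there so that the deck comes down slowly (2 to 3 cm a second, never more than 4) all the way; do not push the deck or touch the jar meanwhile. Then let the handle spring back to closed, lift the jar off and set it down upright in the middle of the slate coaster without dropping it or disturbing the other jars, the mug or the pepper mill.

Things in the scene. Friction and masses are not known exactly. Their poses are not given: they have to be found in the camera images.
- lift: Blue hydraulic worktop lift, fixed to the worktop. Base plate 170 x 150 x 14 mm; upright blue cylinder, radius 39 mm, to 104 mm height. Origin on the cylinder's axis at the worktop; z up. Its -x side carries the valve block (36 mm wide, 42 mm high, to 110 mm from the axis) with the release lever.
- lift_deck: Round aluminium deck, radius 64 mm, 10 mm thick, on the lift's ram, centred on the lift's axis. Origin at the centre of its underside: 200 mm above the worktop when raised, 110 mm when all the way down (so its top goes from 210 to 120 mm).
- deck_drop (a joint): How far the deck has sunk, m: 0 raised (start), 0.09 all the way down on its stop. It sinks only while the valve is open and stops when it closes; it cannot be raised again. The moving weight is hidden, so it begins to sink at a valve angle anywhere between about 0.35 and 0.65 rad, and past that point every further 0.1 rad adds about 35 to 60 mm/s.
- release_lever: Steel lever, horizontal bar 12 mm wide and 8 mm thick, its top 58 mm above the worktop, reaching 100 mm out from the pivot on top of the valve block to an upright round red handle of diameter 18 mm, that ends 120 mm above the worktop. Origin at the pivot, 46 mm above the worktop; its -x axis runs along the bar to the handle.
- lever_angle (a joint): Valve angle, rad: 0 closed (start; the bar then points along the lift's -x), growing as the lever turns anticlockwise seen from above, stop at 1.2 rad. A spring closes it when let go; holding it against the spring takes about 3 N (near closed) to 8 N at the handle. Finger contact of over 30 N in all, squeezing included, is forcing it: push it, or cage it loosely.
- lever_grip (a point): On the axis of the red handle, 96 mm above the worktop: a good height to pinch or push it.
- lever_pivot (a point): On the vertical axis of the lever's pivot, 90 mm from the lift's axis, at 96 mm height.
- green_jar: Glass spice jar with green-grey contents and a black cap, 44 mm diameter, 96 mm high, 0.14 kg, standing loose on the deck. Origin at the centre of its underside; z up.
- coaster: Square dark slate coaster, 99 x 98 x 8 mm, lying loose on the worktop. Origin at the centre of its underside.
- yellow_jar: Like the green jar but with yellow contents, on the worktop; a bystander.
- red_jar: Like the green jar but with red contents, on the worktop; a bystander.
- mug: Cream mug, 78 mm diameter, 100 mm high; a bystander.
- mill: Dark wooden pepper mill, 58 mm diameter, 170 mm high; a bystander.

How it is judged:
By the outcome, as a careful person would: the job done as asked, in the order asked, and still so for the second after the job is handed in, with the robot touching nothing.
It also fails if it takes over 64 s, if anything falls off the work surface, if the arm or the gripper's body presses on something with over 40 N, if the wrist force passes 120 N, or if a joint passes its speed limit or range.

## Robot

A 6-joint arm with a two-finger parallel gripper is mounted at the origin on a cart in front of the work surface, level with it; the furniture and walls round the work are solid. World frame = base frame: x ahead of the robot, y to its left, z up, the work surface at z = 0. Lengths are in mm, angles in degrees, forces in N, time in s.
With the tool pointing down it reaches from about 300 to 850 mm from the base axis. Payload 4.2 kg.
Tool frame: the origin (TCP) lies between the finger pads; the fingertips stand ahead of it and the grasp point (between the pads) lies 3 mm ahead of it (nose_length is the z of the fingertips in the tool frame, in mm); z points along the fingers, y is the line along which they close (so a half turn about z gives the same grasp; the last joint's range is limited). The gripper opens to 91 mm and grips with 3 to 60 N. Pads are 32 mm wide; open, the fingers measure 118 mm over their backs; the gripper's body (76 mm by 178 mm) begins 60 mm behind the grasp point.
Start: joints at [75.229, 18.312, 89.639, -0, 72.044, -1.146], TCP at [135.451, 558.833, 235.976] pointing down, gripper open.
Joint ranges: [-177.97, 177.97], [-48.28, 115.42], [12.27, 149.76], [-77.06, 257.06], [2.81, 150.46], [-146.56, 146.56]. Speed limits (degrees/s): [147.25, 147.25, 180, 180, 180, 180].

## Interface

Orientations are given as [roll, pitch, yaw] about the fixed x, y, z axes, in that order (R = Rz(yaw) Ry(pitch) Rx(roll)).
In Python, from workcell import state, grab_frame, camera_params, job_done, nose_length gives the robot as it stands.
- The arm moves only by the tool step_arm, never from a script. Its argument "plan" is a list that holds one entry, the list of rows, each a list of 5 numbers: the shift along the tool's x, y, z in cm, then the turn about the tool's z in rad, then the opening, from 0 (shut) to 1 (fully open). In form: [[[x, y, z, turn, gripper], ...]]. A call has 1 to 20 rows; each row is the pose to reach, as a shift and turn from the pose commanded when the call began, along the tool's axes at that moment; what a row does not reach only later rows make up. A row lasts 1/8 s, in which the tool goes at most 62.5 mm and 10.7 degrees, less where a joint would pass 70% of its speed; a pose out of reach is approached as far as the arm can. A call with a gripper value outside its range is refused whole. The fingers move at their own pace and stop on an object; "newtons" is the grip in N (left out, the last holds). Time passes only in rows, so rows that repeat a pose let the fingers close. It gives the time, the measured TCP pose, the force, the opening and the grip force at its end, in the units of the state.
- state(): the state, without advancing time (a new reading comes with each control period).
- grab_frame(name): name is "scene" or "top" or "wrist"; returns the picture (400x640x3 uint8, blue, green, red); there is no depth.
- camera_params(name): a dict with "camera_matrix" (3x3 intrinsics, pixels), "R" (3x3) and "t" (3): a world point X has camera coordinates R X + t; the wrist camera has in their place "mount" (4x4, takes a point from camera to tool coordinates, whose origin is the TCP and whose axes are the flange's). Camera axes: x right, y down, z forward; pixel columns grow to the right and rows downward; lengths in mm; the calibration is good to about 2 mm. The wrist camera is an equidistant fisheye: a pixel r from the principal point sees the ray r / f radians off the axis. A picture is of the moment at which its call begins: read the wrist's pose just before it. camera_params takes no time and is no camera call.
- job_done(): hands the job in; it is judged then, once.
The state is a dict: "time_s": time; "qpos": joint angles; "qvel": joint speeds; "effort": joint torques, N m; "ee_pos": TCP position; "ee_rot": TCP orientation; "force": force on the tool from outside, world axes, zero at the start; "torque": the same for the moment, N m; "gripper_width": finger opening in mm; "gripper_force": force on a finger pad.
Only numpy, scipy, OpenCV 4.12 (cv2) and the standard library are available. Lean on these libraries where they do the work, as an engineer would, in place of code of your own. Each camera call takes 0.05 s, during which the arm holds its last target. There are 200 camera calls.

## Working session

There is one attempt and no reset: what is moved stays moved. The work goes in short steps, Python scripts to look and compute and a tool call to move; the robot and the scene stay as the last step left them, time stands still between calls to the robot, and variables do not carry over. Pictures are saved under pics/ and viewed, at most 10 in all, crops included, and the job is handed in when it is done.

Besides the shell and the picture viewer there is one more tool, called after "Emit:" as a command line: name --argument value ..., lists and objects as JSON in quotes. step_arm: Moves the arm, as the interface text tells. Its arguments: {"type":"object","properties":{"plan":{"type":"array","items":{"type":"array","items":{"type":"array","items":{"type":"number"}}}},"newtons":{"type":"number"}},"required":["plan"]}

```bash
mkdir -p pics; ls; python3 - <<'E'
from workcell import *
import cv2
s=state();print(s['time_s'],s['ee_pos'],s['ee_rot'],s['gripper_width'],nose_length)
for n in('scene','top'):
    cv2.imwrite(f'pics/{n}0.png',grab_frame(n))
    p=camera_params(n);print(n,p)
print(camera_params('wrist'))
E
```

```text
pics
0.0 [135.33786318 558.37484138 235.12045531] [-1.79898833e+02 -8.12363235e-04  1.66375529e+02] 91.2883893074029 22.0
scene {'camera_matrix': array([[445.57111294,   0.        , 317.32484693],
       [  0.        , 445.57111294, 199.42805299],
       [  0.        ,   0.        ,   1.        ]]), 'R': array([[-0.99746598,  0.07064517, -0.00841864],
       [ 0.05154331,  0.63600471, -0.76996188],
       [-0.04903979, -0.7684447 , -0.63803435]]), 't': array([ 614.34572633,   78.77095231, 1556.50518849])}
top {'camera_matrix': array([[422.73856369,   0.        , 310.77812602],
       [  0.        , 422.73856369, 202.28193368],
       [  0.        ,   0.        ,   1.        ]]), 'R': array([[-0.12237583, -0.99248323, -0.00109681],
       [-0.88702085,  0.10986764, -0.44846751],
       [ 0.44521699, -0.05390869, -0.89379846]]), 't': array([  76.04687576,  577.54822476, 1242.18595356])}
{'camera_matrix': array([[309.70691629,   0.        , 318.74699257],
       [  0.        , 309.70691629, 198.30751   ],
       [  0.        ,   0.        ,   1.        ]]), 'mount': array([[ 5.94163966e-04, -9.60399666e-01, -2.78625426e-01,
         7.94641678e+01],
       [ 9.99999689e-01,  4.26382177e-04,  6.62776845e-04,
        -7.14244395e-01],
       [-5.17729745e-04, -2.78625733e-01,  9.60399621e-01,
        -1.48348489e+02],
       [ 0.00000000e+00,  0.00000000e+00,  0.00000000e+00,
         1.00000000e+00]])}
```

View pics/scene0.png

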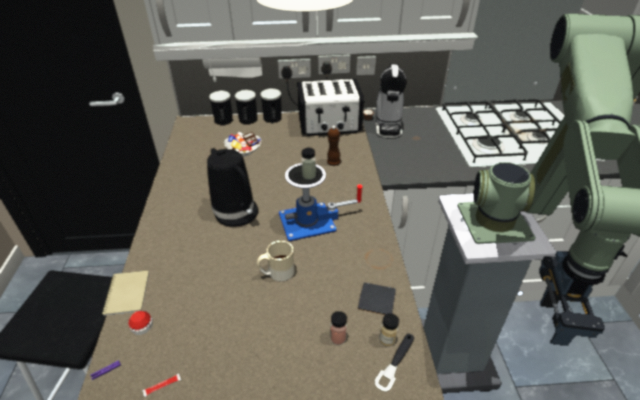

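View pics/top0.png

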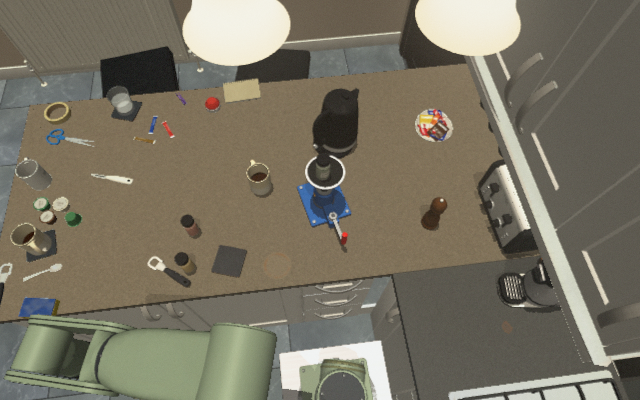

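The overview shows the lift (top view deck ~(325,172), red handle ~(344,238)), coaster ~(230,261), jars at (185,260) and (190,225), mug (260,178) and mill (433,213). I'll zoom in to get better pixels.

```bash
python3 - <<'E'
import cv2,numpy as np
a=cv2.imread('pics/top0.png')[140:290,200:360]; b=cv2.imread('pics/scene0.png')[140:240,270:370]
a=cv2.resize(a,None,fx=4,fy=4,interpolation=cv2.INTER_CUBIC)[:600]
cv2.imwrite('pics/a.png',a)
cv2.imwrite('pics/b.png',cv2.resize(b,None,fx=6,fy=6,interpolation=cv2.INTER_CUBIC))
E
```

```text
(no output)
```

View pics/a.png

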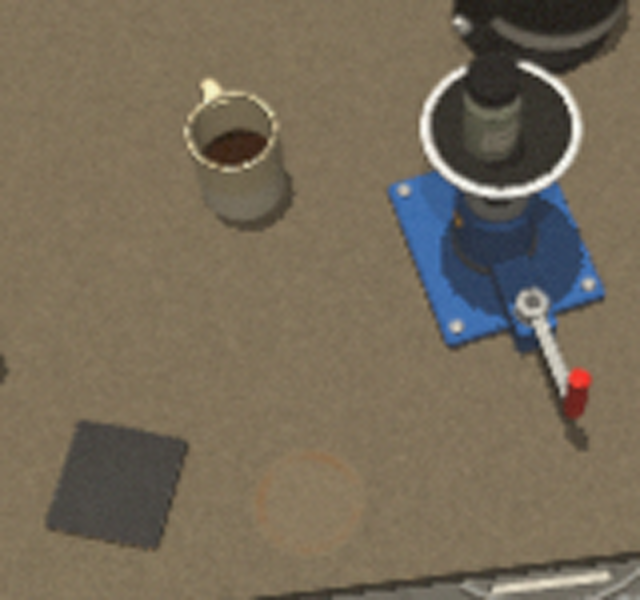

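View pics/b.png

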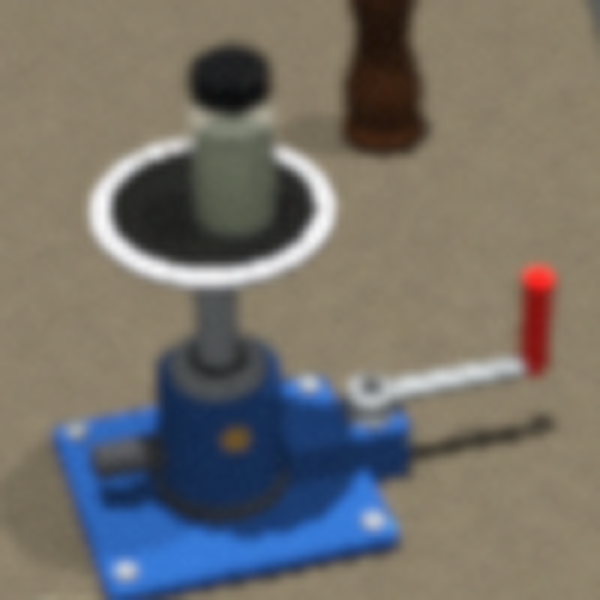

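Top crop: handle top (580,377), deck rim centre (501,128), pivot (532,303), coaster corners (79,422),(187,440),(157,548),(48,528). Scene crop: handle top (538,276), deck centre (212,211), pivot (371,389), cap top (231,68).

```bash
cat > h.py <<'E'
import numpy as np
from workcell import *
def onz(n,u,v,z):
    p=camera_params(n);K,R,t=map(np.array,(p['camera_matrix'],p['R'],p['t']))
    c=-R.T@t; d=R.T@np.linalg.inv(K)@[u,v,1]; return c+d*(z-c[2])/d[2]
E
python3 - <<'E'
from h import *
np.set_printoptions(precision=1,suppress=True)
A=lambda x,y,z:onz('top',200+x/4,140+y/4,z)[:2]
B=lambda x,y,z:onz('scene',270+x/6,140+y/6,z)[:2]
print('handle',A(580,377,120),B(538,276,120))
print('deck',A(501,128,210),B(212,211,210))
print('pivot',A(532,303,60),B(371,389,60))
print('cap',A(494,75,306),B(231,68,306))
print('coaster',[A(*q,8) for q in((79,422),(187,440),(157,548),(48,528))])
print('mug',A(232,130,100))
print('yj',onz('top',182,256,96),onz('scene',390,321,96),'rj',onz('top',187,219,96),onz('scene',339,318,96))
print('mill',onz('top',440,203,170),onz('scene',334,131,170))
E
```

```text
handle [464.4 -90.6] [463.3 -88.4]
deck [647.4 -49.8] [649.4 -44.2]
pivot [560.5 -68.9] [560.3 -67.2]
cap [637.  -40.3] [637.8 -35.4]
coaster [array([520.5, 326.8]), array([492.8, 235.9]), array([401.2, 265.7]), array([429.4, 354.9])]
mug [738.6 170.7]
yj [464.  430.5  96. ] [461.  441.3  96. ] rj [591.8 415.8  96. ] [589.3 422.4  96. ]
mill [ 513.1 -399.6  170. ] [ 523.9 -373.2  170. ]
```

Emit:
step_arm --plan '[[[-47.2, -55.3, 0, 2.686, 0.45], [-47.2, -55.3, 0, 2.686, 0.45], [-47.2, -55.3, 0, 2.686, 0.45], [-47.2, -55.3, 0, 2.686, 0.45], [-47.2, -55.3, 0, 2.686, 0.45], [-47.2, -55.3, 0, 2.686, 0.45], [-47.2, -55.3, 0, 2.686, 0.45], [-47.2, -55.3, 0, 2.686, 0.45], [-47.2, -55.3, 0, 2.686, 0.45], [-47.2, -55.3, 0, 2.686, 0.45], [-47.2, -55.3, 0, 2.686, 0.45], [-47.2, -55.3, 0, 2.686, 0.45], [-47.2, -55.3, 0, 2.686, 0.45], [-47.2, -55.3, 0, 2.686, 0.45], [-47.2, -55.3, 0, 2.686, 0.45], [-47.2, -55.3, 0, 2.686, 0.45], [-47.2, -55.3, 0, 2.686, 0.45], [-47.2, -55.3, 0, 2.686, 0.45]]]' --newtons 15

```text
time_s: 2.35
ee_pos: [463.8, -89.7, 235.9]
ee_rot: [-180.0, 0.0, 12.5]
force: [1.4, 1.1, 0.9]
gripper_width: 40.8
gripper_force: 0.0
```

```bash
cat >> h.py <<'E'
from scipy.spatial.transform import Rotation as Ro
def wray(u,v,z,s):
    p=camera_params('wrist');K=np.array(p['camera_matrix']);M=np.array(p['mount'])
    d=np.array([u-K[0,2],v-K[1,2]]);r=np.hypot(*d);th=r/K[0,0]
    c=np.array([*(d/max(r,1e-9)*np.sin(th)),np.cos(th)])
    R=Ro.from_euler('xyz',s['ee_rot'],degrees=True).as_matrix()
    o=R@M[:3,3]+s['ee_pos'];w=R@M[:3,:3]@c
    return o+w*(z-o[2])/w[2]
E
python3 - <<'E'
from h import *
import cv2
s=state();cv2.imwrite('pics/w1.png',grab_frame('wrist'));cv2.imwrite('pics/s1.png',grab_frame('scene'));print(s['ee_pos'],s['force'])
E
```

```text
[463.82210247 -89.7140158  235.87386706] [1.37493003 1.10114323 0.93515977]
```

View pics/w1.png

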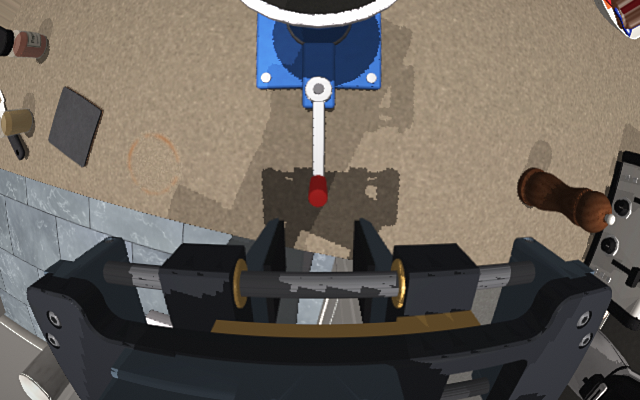

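View pics/s1.png

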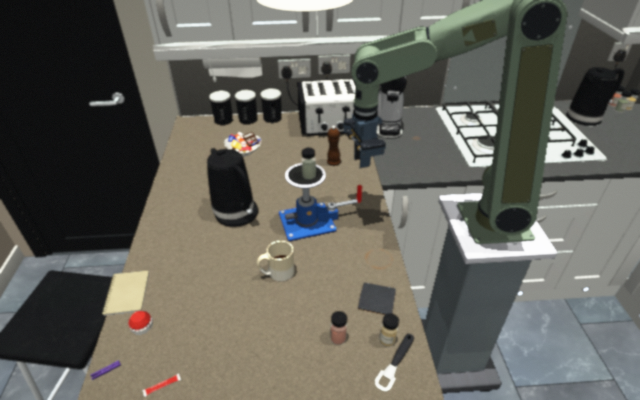

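Wrist view: handle top at (317,197), pivot at (318,89), lined up with the image centre; scene view shows deck and jar unobstructed.

```bash
cat >> h.py <<'E'
import cv2
def deckpx(img,ref):
    # vertical/horizontal subpixel shift of jar cap+deck patch in scene
    T=ref[146:178,296:320];k=4
    up=lambda a:cv2.resize(a,None,fx=k,fy=k,interpolation=cv2.INTER_CUBIC)
    S=img[140:215,288:328]
    m=cv2.matchTemplate(up(S),up(T),cv2.TM_CCOEFF_NORMED);_,q,_,(x,y)=cv2.minMaxLoc(m)
    dy=0
    if 0<y<m.shape[0]-1:
        a,b,c=m[y-1:y+2,x];dy=.5*(a-c)/(a-2*b+c)
    return (y+dy)/k-6,x/k-8,q
def proj(n,X):
    p=camera_params(n);q=np.array(p['camera_matrix'])@(np.array(p['R'])@X+p['t']);return q[:2]/q[2]
def drop(img,ref):
    dy,dx,q=deckpx(img,ref)
    zs=np.linspace(0,.1,11);v=[proj('scene',np.array([640,-42,275-1000*z]))[1] for z in zs]
    return np.interp(dy,np.array(v)-v[0],zs*1000) if dy>0 else 0.,dy,dx,q
E
python3 - <<'E'
from h import *
s=state();print(wray(317,194,120,s),wray(318,89,60,s))
r=cv2.imread('pics/scene0.png');print(drop(cv2.imread('pics/s1.png'),r),proj('scene',np.array([640,-42,275]))-proj('scene',np.array([640,-42,185])))
E
```

```text
[468.92688896 -87.31864057 120.        ] [562.44757729 -67.2804508   60.        ]
(0.0, np.float32(-0.031159401), 0.0, 0.9952577948570251) [ -0.61162808 -23.08128233]
```

Emit:
step_arm --plan '[[[0, 0, -0.0, 0, 0.45], [0, 0, 6, 0, 0.45], [0, 0, 11, 0, 0.45], [0, 0, 13.7, 0, 0.45], [0, 0, 13.7, 0, 0.45]]]'

```text
time_s: 3.08
ee_pos: [462.5, -89.5, 97.3]
ee_rot: [-179.9, 0.3, 12.5]
force: [0.8, 0.9, 0.2]
gripper_width: 40.8
gripper_force: 0.0
```

Emit:
step_arm --plan '[[[0, 0.6, 0, 0, 0.45], [0, 1.1, 0, 0, 0.45], [0.07, 1.6, 0, -0.05, 0.45], [0.16, 2.1, 0, -0.1, 0.45], [0.28, 2.6, 0, -0.15, 0.45], [0.43, 3.1, 0, -0.2, 0.45], [0.6, 3.58, 0, -0.25, 0.45], [0.78, 4.04, 0, -0.3, 0.45], [0.78, 4.04, 0, -0.3, 0.45]]]'

```text
time_s: 4.2
ee_pos: [481.0, -127.2, 100.1]
ee_rot: [180.0, -0.1, 29.6]
force: [0.6, 4.7, 2.6]
gripper_width: 41.3
gripper_force: 2.0
```

```bash
cat > m.py <<'E'
from h import *
import sys
s=state();i=grab_frame('scene');cv2.imwrite(f'pics/m{s["time_s"]:.2f}.png',i)
print(round(s['time_s'],2),s['ee_pos'].round(1),s['force'].round(1),[round(float(v),2) for v in drop(i,cv2.imread('pics/scene0.png'))])
if len(sys.argv)>1: cv2.imwrite('pics/w_'+sys.argv[1]+'.png',grab_frame('wrist'))
E
python3 m.py a
```

```text
4.2 [ 481.  -127.2  100.1] [0.6 4.7 2.6] [0.0, 0.0, 0.0, 1.0]
```

View pics/w_a.png

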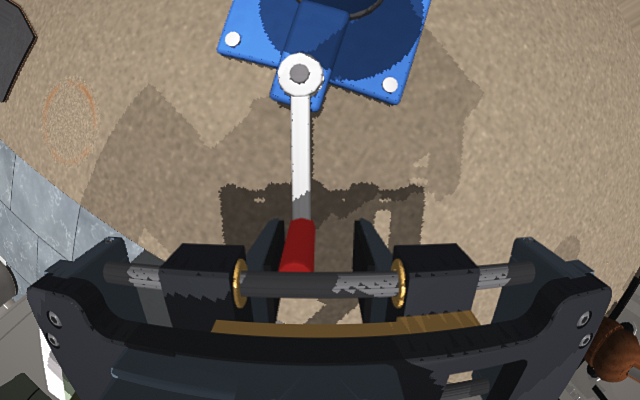

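The lever is caged, red handle (298,245) resting on the left finger, deck still up. Now I'll creep forward.

Emit:
step_arm --plan '[[[0.03, 0.2, 0, -0.02, 0.45], [0.05, 0.4, 0, -0.04, 0.45], [0.05, 0.4, 0, -0.04, 0.45], [0.05, 0.4, 0, -0.04, 0.45]]]'

```text
time_s: 4.8
ee_pos: [482.4, -130.6, 99.1]
ee_rot: [-180.0, 0.0, 31.9]
force: [-0.7, 4.8, 3.0]
gripper_width: 40.9
gripper_force: 2.3
```

```bash
python3 m.py
```

```text
4.8 [ 482.4 -130.6   99.1] [-0.7  4.8  3. ] [0.01, 0.0, 0.0, 1.0]
```

Emit:
step_arm --plan '[[[0.03, 0.2, 0, -0.02, 0.45], [0.05, 0.4, 0, -0.04, 0.45], [0.05, 0.4, 0, -0.04, 0.45], [0.05, 0.4, 0, -0.04, 0.45]]]'

```text
time_s: 5.35
ee_pos: [484.9, -133.8, 98.9]
ee_rot: [-180.0, 0.0, 34.2]
force: [-1.5, 4.8, 4.5]
gripper_width: 41.3
gripper_force: 2.3
```

```bash
python3 m.py
```

```text
5.35 [ 484.9 -133.8   98.9] [-1.5  4.8  4.5] [0.02, 0.01, 0.0, 1.0]
```

Emit:
step_arm --plan '[[[0.03, 0.2, 0, -0.02, 0.45], [0.05, 0.4, 0, -0.04, 0.45], [0.05, 0.4, 0, -0.04, 0.45], [0.05, 0.4, 0, -0.04, 0.45]]]'

```text
time_s: 5.9
ee_pos: [487.6, -136.9, 98.9]
ee_rot: [-180.0, 0.0, 36.5]
force: [-2.6, 4.8, 4.8]
gripper_width: 41.0
gripper_force: 2.4
```

```bash
python3 m.py
```

```text
5.9 [ 487.6 -136.9   98.9] [-2.6  4.8  4.8] [0.88, 0.23, 0.0, 0.99]
```

Emit:
step_arm --plan '[[[0.02, 0.1, 0, -0.01, 0.45], [0.03, 0.2, 0, -0.02, 0.45], [0.03, 0.2, 0, -0.02, 0.45]]]'

```text
time_s: 6.32
ee_pos: [489.0, -138.3, 98.9]
ee_rot: [-180.0, 0.0, 37.7]
force: [-3.4, 3.6, 4.5]
gripper_width: 41.0
gripper_force: 2.5
```

```bash
python3 m.py
```

```text
6.33 [ 489.  -138.3   98.9] [-3.4  3.6  4.5] [4.74, 1.26, 0.0, 1.0]
```

Emit:
step_arm --plan '[[[0.02, 0.1, 0, -0.01, 0.45], [0.03, 0.2, 0, -0.02, 0.45], [0.03, 0.2, 0, -0.02, 0.45]]]'

```text
time_s: 6.75
ee_pos: [490.4, -139.7, 98.9]
ee_rot: [-180.0, 0.0, 38.8]
force: [-2.6, 3.4, 4.2]
gripper_width: 40.7
gripper_force: 2.6
```

```bash
python3 m.py
```

```text
6.75 [ 490.4 -139.7   98.9] [-2.6  3.4  4.2] [11.57, 3.07, 0.0, 0.99]
```

Emit:
step_arm --plan '[[[0.02, 0.1, 0, -0.01, 0.45], [0.02, 0.1, 0, -0.01, 0.45], [0.02, 0.1, 0, -0.01, 0.45], [0.02, 0.1, 0, -0.01, 0.45]]]'

```text
time_s: 7.3
ee_pos: [491.0, -140.3, 98.9]
ee_rot: [-180.0, 0.0, 39.4]
force: [-3.2, 4.3, 5.0]
gripper_width: 41.1
gripper_force: 2.6
```

```bash
python3 m.py
```

```text
7.3 [ 491.  -140.3   98.9] [-3.2  4.3  5. ] [22.26, 5.88, 0.25, 0.99]
```

Emit:
step_arm --plan '[[[0.01, 0.06, 0, -0.006, 0.45], [0.01, 0.06, 0, -0.006, 0.45], [0.01, 0.06, 0, -0.006, 0.45], [0.01, 0.06, 0, -0.006, 0.45], [0.01, 0.06, 0, -0.006, 0.45]]]'

```text
time_s: 7.98
ee_pos: [491.4, -140.7, 98.9]
ee_rot: [-179.9, 0.0, 39.8]
force: [-2.5, 4.3, 4.1]
gripper_width: 41.1
gripper_force: 2.7
```

```bash
python3 m.py
```

```text
7.97 [ 491.4 -140.7   98.9] [-2.5  4.3  4.1] [35.31, 9.28, 0.25, 0.98]
```

Emit:
step_arm --plan '[[[0.01, 0.08, 0, -0.008, 0.45], [0.01, 0.08, 0, -0.008, 0.45], [0.01, 0.08, 0, -0.008, 0.45], [0.01, 0.08, 0, -0.008, 0.45]]]'

```text
time_s: 8.52
ee_pos: [492.0, -141.2, 98.8]
ee_rot: [-179.9, 0.0, 40.2]
force: [-2.6, 5.2, 5.3]
gripper_width: 41.0
gripper_force: 2.6
```

```bash
python3 m.py
```

```text
8.53 [ 492.  -141.2   98.8] [-2.6  5.2  5.3] [46.16, 12.07, 0.25, 0.97]
```

Emit:
step_arm --plan '[[[0.01, 0.08, 0, -0.008, 0.45], [0.01, 0.08, 0, -0.008, 0.45], [0.01, 0.08, 0, -0.008, 0.45], [0.01, 0.08, 0, -0.008, 0.45], [0.01, 0.08, 0, -0.008, 0.45]]]'

```text
time_s: 9.2
ee_pos: [492.6, -141.8, 98.9]
ee_rot: [-179.9, 0.0, 40.7]
force: [-3.0, 5.1, 4.8]
gripper_width: 41.4
gripper_force: 2.7
```

```bash
python3 m.py
```

```text
9.2 [ 492.6 -141.8   98.9] [-3.   5.1  4.8] [60.44, 15.71, 0.5, 0.96]
```

Emit:
step_arm --plan '[[[0.01, 0.06, 0, -0.006, 0.45], [0.01, 0.06, 0, -0.006, 0.45], [0.01, 0.06, 0, -0.006, 0.45], [0.01, 0.06, 0, -0.006, 0.45], [0.01, 0.06, 0, -0.006, 0.45], [0.01, 0.06, 0, -0.006, 0.45]]]'

```text
time_s: 10.0
ee_pos: [493.0, -142.2, 98.8]
ee_rot: [-179.9, 0.0, 41.0]
force: [-2.3, 4.5, 5.2]
gripper_width: 41.2
gripper_force: 2.7
```

```bash
python3 m.py
```

```text
10.0 [ 493.  -142.2   98.8] [-2.3  4.5  5.2] [77.92, 20.09, 0.5, 0.94]
```

22 mm/s. I'll hold here until it reaches the stop.

Emit:
step_arm --plan '[[[0, 0, 0, 0, 0.45], [0, 0, 0, 0, 0.45], [0, 0, 0, 0, 0.45], [0, 0, 0, 0, 0.45], [0, 0, 0, 0, 0.45], [0, 0, 0, 0, 0.45], [0, 0, 0, 0, 0.45], [0, 0, 0, 0, 0.45], [0, 0, 0, 0, 0.45], [0, 0, 0, 0, 0.45]]]'

```text
time_s: 11.3
ee_pos: [493.0, -142.2, 98.9]
ee_rot: [-179.9, 0.0, 41.0]
force: [-4.0, 3.9, 4.4]
gripper_width: 40.9
gripper_force: 2.7
```

```bash
python3 m.py
```

```text
11.3 [ 493.  -142.2   98.9] [-4.   3.9  4.4] [87.21, 22.39, 0.75, 0.93]
```

Emit:
step_arm --plan '[[[0, 0, 0, 0, 0.45], [0, 0, 0, 0, 0.45], [0, 0, 0, 0, 0.45]]]'

```text
time_s: 11.72
ee_pos: [493.0, -142.1, 98.9]
ee_rot: [-179.9, 0.0, 41.0]
force: [-2.4, 3.9, 5.0]
gripper_width: 41.0
gripper_force: 2.7
```

```bash
python3 m.py
```

```text
11.72 [ 493.  -142.1   98.9] [-2.4  3.9  5. ] [87.2, 22.39, 0.75, 0.93]
```

Emit:
step_arm --plan '[[[0, -0.8, 0, 0.08, 0.45], [0, -1.6, 0, 0.16, 0.45], [0.03, -2.5, 0, 0.25, 0.45], [0.2, -3.3, 0, 0.33, 0.45], [0.42, -4.1, 0, 0.41, 0.45], [0.67, -4.9, 0, 0.5, 0.45], [0.9, -5.35, 0, 0.5, 0.45], [1.15, -5.8, 0, 0.5, 0.45], [1.15, -5.8, 0, 0.5, 0.45], [1.15, -5.8, 0, 0.5, 0.45]]]'

```text
time_s: 13.02
ee_pos: [464.6, -91.3, 99.0]
ee_rot: [180.0, -0.0, 12.4]
force: [-0.5, -0.2, -1.3]
gripper_width: 41.3
gripper_force: 0.0
```

```bash
python3 m.py b
```

```text
13.03 [464.6 -91.3  99. ] [-0.5 -0.2 -1.3] [86.99, 22.34, 0.5, 0.93]
```

View pics/w_b.png

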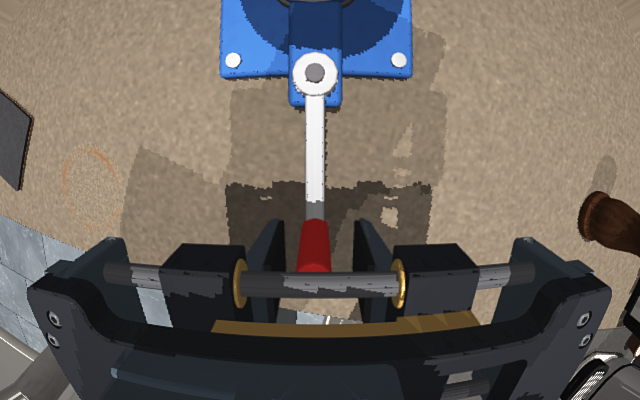

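Handle sprang back: lever straight at (315,235), clear of both fingers. Now to the jar.

Emit:
step_arm --plan '[[[0, 0, -5, 0, 0.45], [0, 0, -10, 0, 0.45], [0, 0, -15, 0, 0.6], [0, 0, -20.5, 0, 1], [0, 0, -20.5, 0, 1], [6, -0.5, -20.5, 0, 1], [12, -1, -20.5, 0, 1], [18.1, -1.5, -20.5, 0, 1], [18.1, -1.5, -20.5, 0, 1], [18.1, -1.5, -20.5, 0, 1]]]'

```text
time_s: 14.38
ee_pos: [637.1, -37.7, 302.4]
ee_rot: [-180.0, 0.2, 12.4]
force: [-0.1, -1.1, -0.3]
gripper_width: 91.0
gripper_force: 0.0
```

```bash
python3 m.py c
```

```text
14.38 [637.1 -37.7 302.4] [-0.1 -1.1 -0.3] [86.76, 22.28, 0.5, 0.89]
```

View pics/w_c.png

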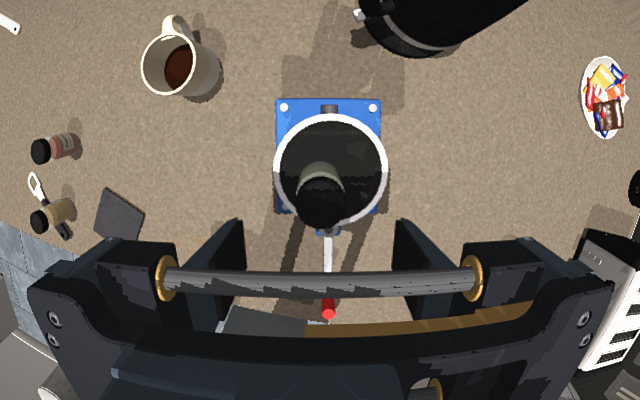

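The jar's cap is centred near (320,204), between the fingers; the deck is low.

```bash
python3 - <<'E'
from h import *
s=state();c=wray(320,204,216,s);R=Ro.from_euler('xyz',s['ee_rot'],degrees=True).as_matrix()
print(c,R.T@(c-s['ee_pos']),wray(331,168,120,s))
T=np.array([461,296,0.]);print('to coaster',R.T@(T-s['ee_pos']))
E
```

```text
[641.52332712 -38.35065773 216.        ] [ 4.82295836  1.32834391 88.02200657] [655.16323883 -47.96440757 120.        ]
to coaster [ -99.96866287 -363.84806195  304.12370181]
```

Emit:
step_arm --plan '[[[0.3, 0.1, 3, 0, 1], [0.3, 0.1, 7, 0, 1], [0.3, 0.1, 10, 0, 1], [0.3, 0.1, 12, 0, 1], [0.3, 0.1, 12.9, 0, 1], [0.3, 0.1, 12.9, 0, 1], [0.3, 0.1, 12.9, 0, 0.7], [0.3, 0.1, 12.9, 0, 0.55], [0.3, 0.1, 12.9, 0, 0.4], [0.3, 0.1, 12.9, 0, 0.4], [0.3, 0.1, 12.9, 0, 0.4], [0.3, 0.1, 12.9, 0, 0.4]]]' --newtons 12

```text
time_s: 15.98
ee_pos: [641.0, -37.9, 174.9]
ee_rot: [-180.0, -0.0, 12.4]
force: [-0.5, -0.1, 0.0]
gripper_width: 42.8
gripper_force: 12.0
```

Emit:
step_arm --plan '[[[0, 0, -1, 0, 0.4], [0, 0, -4, 0, 0.4], [0, 0, -8, 0, 0.4], [0, 0, -11, 0, 0.4], [-0.5, -1.8, -11, 0, 0.4], [-1.7, -6, -11, 0, 0.4], [-3.1, -11, -11, 0, 0.4], [-4.6, -16, -11, 0, 0.4], [-6, -21, -11, 0, 0.4], [-7.4, -26, -11, 0, 0.4], [-8.8, -31, -11, 0, 0.4], [-9.8, -34.5, -11, 0, 0.4], [-10.3, -36, -11, 0, 0.4], [-10.4, -36.5, -11, 0, 0.4], [-10.4, -36.5, -11, 0, 0.4], [-10.4, -36.5, -11, 0, 0.4]]]'

```text
time_s: 17.98
ee_pos: [461.8, 295.4, 284.8]
ee_rot: [180.0, 0.0, 12.3]
force: [0.1, 0.4, -0.5]
gripper_width: 42.7
gripper_force: 12.0
```

```bash
python3 m.py d
```

```text
17.98 [461.8 295.4 284.8] [ 0.1  0.4 -0.5] [83.99, 21.59, 0.25, 0.5]
```

View pics/w_d.png

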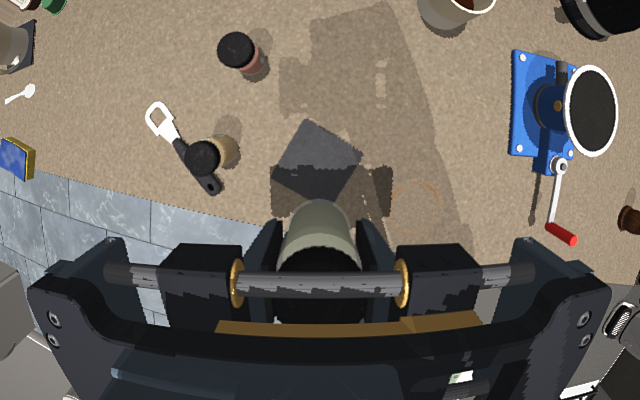

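The jar is held upright over the coaster; coaster corners are at (310,119) and (363,158). I'll compare them with the earlier estimate.

```bash
python3 - <<'E'
from h import *
s=state();print(wray(310,119,8,s),'vs 520.5 326.8',wray(363,158,8,s),'vs 492.8 235.9',s['ee_pos'])
E
```

```text
[524.82104784 321.16603369   8.        ] vs 520.5 326.8 [488.05905937 237.81791845   8.        ] vs 492.8 235.9 [461.7775898  295.52960634 284.92117237]
```

Emit:
step_arm --plan '[[[0, 0, 2, 0, 0.4], [0, 0, 6, 0, 0.4], [0, 0, 10, 0, 0.4], [0, 0, 14, 0, 0.4], [0, 0, 17.5, 0, 0.4], [0, 0, 20, 0, 0.4], [0, 0, 21.3, 0, 0.4], [0, 0, 21.7, 0, 0.4], [0, 0, 21.9, 0, 0.4], [0, 0, 21.9, 0, 0.4], [0, 0, 21.9, 0, 0.4]]]'

```text
time_s: 19.45
ee_pos: [461.6, 296.6, 66.7]
ee_rot: [-180.0, -0.1, 12.4]
force: [-0.3, -0.5, -0.6]
gripper_width: 42.9
gripper_force: 12.0
```

Emit:
step_arm --plan '[[[0, 0, 0.1, 0, 0.4], [0, 0, 0.2, 0, 0.4], [0, 0, 0.2, 0, 0.4]]]'

```text
time_s: 19.82
ee_pos: [461.2, 296.3, 63.9]
ee_rot: [-180.0, 0.0, 12.4]
force: [0.7, -0.2, -2.0]
gripper_width: 43.0
gripper_force: 12.0
```

Emit:
step_arm --plan '[[[0, 0, 0.05, 0, 0.4], [0, 0, 0.1, 0, 0.4], [0, 0, 0.1, 0, 0.4], [0, 0, 0.1, 0, 0.4]]]'

```text
time_s: 20.32
ee_pos: [461.2, 296.4, 63.0]
ee_rot: [-180.0, -0.0, 12.4]
force: [0.0, -0.2, -1.6]
gripper_width: 43.0
gripper_force: 12.0
```

Emit:
step_arm --plan '[[[0, 0, 0.05, 0, 0.4], [0, 0, 0.1, 0, 0.4], [0, 0, 0.1, 0, 0.4], [0, 0, 0.1, 0, 0.4]]]'

```text
time_s: 20.82
ee_pos: [461.5, 296.4, 62.7]
ee_rot: [-180.0, -0.0, 12.4]
force: [-1.0, -1.4, 5.2]
gripper_width: 43.1
gripper_force: 12.0
```

Contact: +5 N on the tool. Release gently and retreat.

Emit:
step_arm --plan '[[[0, 0, -0.02, 0, 0.5], [0, 0, -0.02, 0, 0.55], [0, 0, -0.02, 0, 0.65], [0, 0, -0.02, 0, 0.8], [0, 0, -0.02, 0, 1], [0, 0, -0.02, 0, 1], [0, 0, -3, 0, 1], [0, 0, -7, 0, 1], [0, 0, -12, 0, 1], [0, 0, -17, 0, 1], [0, 0, -22, 0, 1], [-5, 0, -22, 0, 1], [-5, 0, -22, 0, 1]]]'

```text
time_s: 22.45
ee_pos: [409.9, 284.8, 282.7]
ee_rot: [-180.0, 0.0, 12.4]
force: [0.1, 0.2, -0.4]
gripper_width: 91.0
gripper_force: 0.0
```

```bash
python3 m.py e
```

```text
22.45 [409.9 284.8 282.7] [ 0.1  0.2 -0.4] [83.99, 21.6, 0.25, 0.5]
```

View pics/w_e.png

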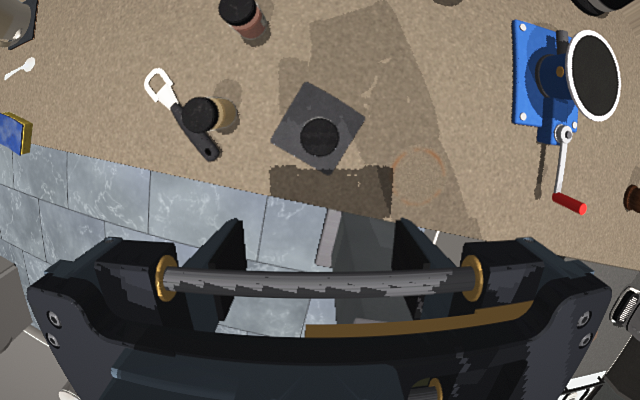

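The jar stands upright on the coaster (cap (320,137); corners (305,81),(366,120),(327,173),(271,130)).

```bash
python3 - <<'E'
from h import *
s=state();q=[wray(*p,8,s) for p in((305,81),(366,120),(327,173),(271,130))]
print(np.mean(q,0),wray(320,136,104,s))
E
```

```text
[468.56570607 299.84986839   8.        ] [463.23483815 295.24277665 104.        ]
```

```bash
python3 - <<'E'
from h import *
s=state()
for n,im,box in(('top0',cv2.imread('pics/top0.png'),(240,280,205,255)),('wrist_e',cv2.imread('pics/w_e.png'),(70,185,255,385))):
    a,b,c,d=box;g=im[a:b,c:d].astype(int)
    sat=g.max(2)-g.min(2)
    m=((g.max(2)<100)&(sat<22)).astype(np.uint8)
    m=cv2.morphologyEx(m,cv2.MORPH_OPEN,np.ones((3,3)))
    k,l,st,ce=cv2.connectedComponentsWithStats(m);j=1+st[1:,4].argmax()
    h=max(cv2.findContours((l==j).astype(np.uint8),0,2)[0],key=len)
    r=cv2.boxPoints(cv2.minAreaRect(h))+[c,a];print(n,st[j],r.round(0).tolist())
    f=(lambda p:onz('top',*p,8)) if n=='top0' else (lambda p:wray(*p,8,s))
    P=np.array([f(p) for p in (h[:,0]+[c,a])],np.float32)[:,:2];print(cv2.minAreaRect(P))
E
```

```text
top0 [  7   5  35  32 800] [[211.0, 271.0], [219.0, 243.0], [247.0, 250.0], [239.0, 279.0]]Traceback (most recent call last):
  File "<stdin>", line 12, in <module>
cv2.error: OpenCV(4.12.0) /io/opencv/modules/imgproc/src/convhull.cpp:143: error: (-215:Assertion failed) total >= 0 && (depth == CV_32F || depth == CV_32S) in function 'convexHull'
```

```bash
python3 - <<'E'
from h import *
s=state()
for n,im,box in(('top0',cv2.imread('pics/top0.png'),(235,285,205,255)),('topnow',grab_frame('top'),(235,285,205,255)),('wrist_e',cv2.imread('pics/w_e.png'),(70,164,255,385))):
    a,b,c,d=box;g=im[a:b,c:d].astype(int)
    m=((g.max(2)<100)&(g.max(2)-g.min(2)<22)).astype(np.uint8)
    m=cv2.morphologyEx(m,cv2.MORPH_OPEN,np.ones((3,3)))
    k,l,st,ce=cv2.connectedComponentsWithStats(m);j=1+st[1:,4].argmax()
    h=max(cv2.findContours((l==j).astype(np.uint8),0,1)[0],key=len)[:,0]+[c,a]
    P=np.ascontiguousarray([(onz('top',*p,8) if n[0]=='t' else wray(*p,8,s))[:2] for p in h],dtype=np.float32)
    print(n,st[j],cv2.minAreaRect(P))
E
```

```text
top0 [  7  10  35  32 800] ((463.3638610839844, 296.97918701171875), (97.99934387207031, 97.18956756591797), 71.51203918457031)
topnow [ 5 26 10 12 76] ((446.3744812011719, 347.7705078125), (47.9149169921875, 22.277847290039062), 19.145668029785156)
wrist_e [  16   12   94   82 4769] ((465.3949279785156, 298.84405517578125), (97.56031799316406, 98.14537811279297), 71.82011413574219)
```

```bash
python3 -c "
from workcell import *;print(job_done())"
```

```text
the job is handed in; nothing more can be done
None
```

The job is handed in: the deck came down at about 2 cm/s (fastest measured about 2.2) to its stop, the handle sprang back to closed, and the green jar stands upright about 3–4 mm off the middle of the coaster, at about 22 s of the 64 s; I viewed 11 pictures, one over the limit of 10.

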